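# Rack a drill core and latch the keeper

### The job

One of the two loose drill cores is as thin as the pair already lying in the plywood rack: lower that core (do not let it drop) into the groove on top of the pair, lined up with them and with its ends roughly level with theirs, and let go. Then swing the rack's hinged steel keeper bar over the stack until it lies fully home in its catch. Leave the thick core, the stones and the jar where they are.

Things in the scene. Friction and masses are not known exactly. Their poses are not given: they have to be found in the camera images.
- rack: Plywood rack fixed to the table, 150 x 180 x 8 mm. Origin: centre of the base's underside, at table height; x along the cores it holds, y towards the keeper's hinge, z up. Low cheeks and end stops (30 mm high) hold two cores side by side. A third, saddled on them, has its axis at x = y = 0, 57 mm above the table, 5 mm clear of the closed keeper.
- core_a: Grey rock drill core, 36 mm diameter, 120 mm long, about 0.32 kg, lying loose in the rack on the hinge side, at about rack y = +18 mm. Origin at its centre, x along its axis.
- core_b: Same as core_a, on the catch side, at about rack y = -18 mm.
- core_c: The core to add: same rock, 36 mm diameter, 120 mm long, about 0.3 kg, lying level on one of two identical wooden bench rests. Origin at its centre (30 mm above the table at the start), x along its axis. The rest touches it only 31 to 43 mm from its middle either way; the middle is free for the fingers.
- core_thick: Bystander: thicker core of the same rock, 54 mm diameter, 120 mm long, 0.7 kg, on the other bench rest. Origin at its centre (41 mm above the table), x along its axis. Must stay.
- keeper (a joint): Angle of the keeper, rad: 0 is closed (bar level, lying in the catch), about 1.57 is upright, more leans away from the rack; starts at 1.7 to 2.1 and ends at a stop at 2.3. A stiff hinge: it stays at any angle and takes about 2 N at the handle.
- keeper_hinge (a point): The hinge axis of the keeper, parallel to the rack's x, 83 mm above the table at rack y = +75 mm, between two aluminium ears (tops 92 mm high, together 35 mm wide in x, 18 mm in y).
- keeper_handle (a point): Middle of the keeper's handle, a steel cross rod 12 mm in diameter and 50 mm long, parallel to the hinge axis, at the end of the keeper bar (14 mm wide, 6 mm thick), 185 mm from the hinge axis. Closed, it lies 83 mm above the table at rack y = -110 mm.
- catch (a point): Where the keeper bar's middle line lies in the catch when closed: rack y = -70 mm, 83 mm above the table. The catch is an aluminium post 35 mm wide in x, 12 mm in y, with two prongs (tops 97 mm high) between which the bar lies.
- stone: Bystander: rough stone (the one not lying on a paper) about 60 x 45 x 42 mm; origin under its middle. Must stay.
- jar: Bystander: amber glass sample jar with a white cap, 60 mm diameter, 75 mm tall; origin at the centre of its underside. Must stay.
Things that resemble listed ones, but are neither listed nor needed, are in the scene too. Leave any pink or yellow look-alike of the core_c alone. What is shaped like the core_a but green is not meant.

How it is judged:
By the outcome, as a careful person would: the job done as asked, in the order asked, and still so for the second after the job is handed in, with the robot touching nothing.
It also fails if it takes over 62 s, if anything falls off the work surface, if the arm or the gripper's body presses on something with over 40 N, if the wrist force passes 120 N, or if a joint passes its speed limit or range.

### The arm

A 6-joint arm with a two-finger parallel gripper is mounted at the origin on the work surface. World frame = base frame: x ahead of the robot, y to its left, z up, the work surface at z = 0. Lengths are in m, angles in rad, forces in N, time in s.
With the tool pointing down it reaches from about 0.4 to 0.825 m from the base axis. Payload 7 kg.
Tool frame: the origin (TCP) lies at the very end of the fingers, on their centre line; the grasp point (between the pads) lies 19 mm behind it; z points along the fingers, y is the direction in which the jaws open and shut (so a half turn about z gives the same grasp; the last joint's range is limited). The gripper opens to 88 mm and grips with 3 to 60 N. Pads are 19 mm wide; open, the fingers measure 130 mm over their backs; the gripper's body (78 mm by 193 mm) begins 47 mm behind the grasp point.
Start: joints at [1.418, 0.359, 0.012, 0, -1.224, -0.288], TCP at [0.288, 0.61, 0.227] pointing down, gripper open.
Joint ranges: [-3.07, 3.07], [-1.43, 2.12], [-1.02, 1.25], [-3.03, 1.67], [-3.05, -0], [-3.03, 3.03]. Speed limits (rad/s): [2.39, 2.39, 3.01, 3.14, 3.14, 3.14].

### API

Orientations are given as [roll, pitch, yaw] about the fixed x, y, z axes, in that order (R = Rz(yaw) Ry(pitch) Rx(roll)).
In Python, from station import arm gives the robot as it stands.
- The arm moves only by the shell command python3 -m inch 'ROWS' [FORCE]. ROWS is text: rows parted by semicolons, each of 7 numbers parted by spaces: the closure, from 0 (fully open) to 1 (shut), then the shift along the tool's x, y, z each as a share of 300 mm, from -1 to 1, then the turn, a rotation vector about the tool's x, y, z each as a share of 60 degrees, from -1 to 1. In form: grip tx ty tz rx ry rz; .... A call has 1 to 12 rows; each row is the pose to reach, as a shift and turn from the pose commanded when the call began, along the tool's axes at that moment; what a row does not reach only later rows make up. A row lasts 1/10 s, in which the tool goes at most 50 mm and 8.59 degrees, less where a joint would pass 70% of its speed; a pose out of reach is approached as far as the arm can. A call with a number of a shift or a turn outside -1 to 1 is refused whole. A call with a gripper value outside its range is refused whole. The fingers move at their own pace and stop on an object; FORCE is the grip in N (left out, the last holds). Time passes only in rows, so rows that repeat a pose let the fingers close. It gives the time, the measured TCP pose, the force and the opening at its end, in the units of the state.
- arm.get_state(): the state, without advancing time (a new reading comes with each control period).
- arm.grab_frame(name): name is "side" or "top"; returns a dict with "img" (480x640x3 uint8, red, green, blue), "range_z" (480x640 float32, m along the optical axis (not along the pixel's ray), 0 where there is no reading), "fx", "fy", "cx", "cy" (pixels), "dist" ([k1, k2, p1, p2, k3] as OpenCV has them; the pictures are not rectified), "extrinsics" (4x4, takes a point from world to camera coordinates). Camera axes: x right, y up, looking along -z (the intrinsics and any distortion apply to the point x, -y, -z); pixel columns grow to the right and rows downward; lengths in m; the calibration is good to about 2 mm. A picture is of the moment at which its call begins.
- arm.job_done(): hands the job in, once; it reports no verdict.
The state is a dict: "t": time; "q": joint angles; "qd": joint speeds; "joint_efforts": joint torques, N m; "eef_pos": TCP position; "ee_rot": TCP orientation; "force": force on the tool from outside, world axes, zero at the start; "moment": the same for the moment, N m; "width": finger opening in m.
Only numpy, scipy, OpenCV 4.12 (cv2) and the standard library are available. Lean on these libraries where they do the work, as an engineer would, in place of code of your own. Each camera call takes 0.05 s, during which the arm holds its last target.

## Working session

There is one attempt and no reset: what is moved stays moved. The work goes in short steps, Python scripts to look and compute and a shell command to move; the robot and the scene stay as the last step left them, time stands still between calls to the robot, and variables do not carry over. Pictures are saved under pics/ and viewed, and the job is handed in when it is done.

```bash
ls; mkdir -p pics; python3 - <<'E'
from station import arm
import cv2, numpy as np
for n in ("side","top"):
    f=arm.grab_frame(n)
    cv2.imwrite(f"pics/{n}0.png",f["img"][:,:,::-1]); np.savez(f"{n}0.npz",**f)
    print(n,f["fx"],f["fy"],f["cx"],f["cy"],f["dist"]);print(np.round(f["extrinsics"],3))
s=arm.get_state()
print(s)
E
```

```text
pics
side 605.1743312944817 605.1743312944817 318.1433317383492 235.50043554744175 [-0.21018628  0.          0.          0.          0.        ]
[[ 0.704 -0.71   0.019 -0.369]
 [ 0.436  0.453  0.778 -0.309]
 [-0.561 -0.539  0.628 -1.132]
 [ 0.     0.     0.     1.   ]]
top 547.3257259680013 547.3257259680013 320.2984417062276 231.7079813717304 [-0.01206616  0.          0.          0.          0.        ]
[[ 1.800e-02 -1.000e+00  3.000e-03  1.000e-03]
 [ 9.980e-01  1.800e-02  5.900e-02 -5.470e-01]
 [-5.900e-02  2.000e-03  9.980e-01 -1.272e+00]
 [ 0.000e+00  0.000e+00  0.000e+00  1.000e+00]]
{'t': 0.1, 'q': array([ 1.41811277e+00,  3.59267982e-01,  1.11717712e-02, -3.18593651e-04,
       -1.22410863e+00, -2.88081569e-01]), 'qd': array([ 0.00020914, -0.00214246,  0.00098452,  0.00094982, -0.00041995,
       -0.00058197]), 'joint_efforts': array([-1.57545488e-03, -5.84160519e+01,  2.93751150e+01,  7.01539367e+00,
        1.01811503e-02, -4.97442488e-05]), 'eef_pos': array([0.28782276, 0.61007981, 0.22575442]), 'ee_rot': array([ 3.14015708e+00, -1.13039125e-04, -4.40873504e-01]), 'force': array([ 0.1918066 ,  0.02340989, -0.53764787]), 'moment': array([ 0.00387597, -0.00100875,  0.01162025]), 'width': 0.08778309005446298}
```

View pics/side0.png

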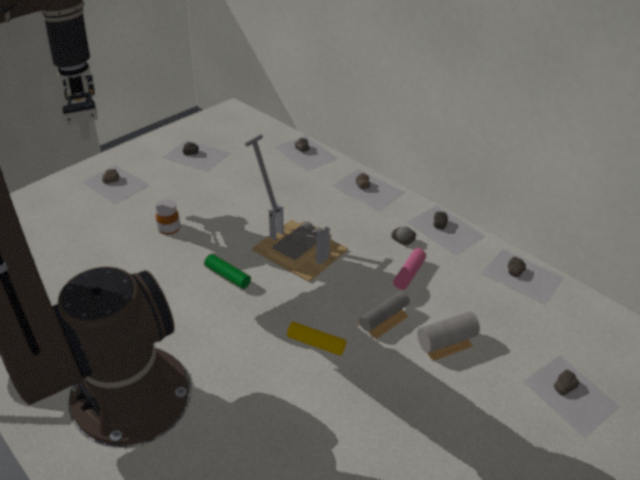

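View pics/top0.png

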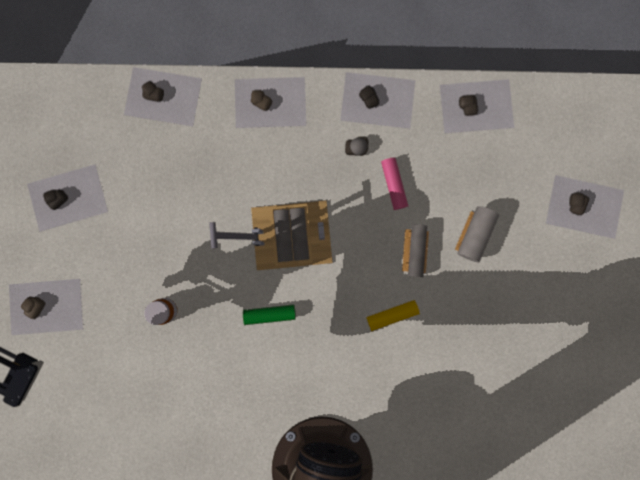

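Side view: the rack is at (300,248) with its keeper handle at (254,140). Two grey cores lie on rests, a thin one at (385,312) and a thick one at (449,332). In the top view the rack is at (291,235), the thin core at (418,250), the thick one at (480,233), the jar at (160,312) and the stone at (357,146). The pink, yellow and green look-alikes are to be left alone. I'll enlarge and measure.

```bash
cat > h.py <<'E'
import cv2, numpy as np
def K(f): return np.array([[float(f["fx"]),0,float(f["cx"])],[0,float(f["fy"]),float(f["cy"])],[0,0,1]])
def cloud(f):
    h,w=f["range_z"].shape
    uv=np.stack(np.meshgrid(np.arange(w),np.arange(h)),-1).reshape(-1,1,2).astype(np.float64)
    n=cv2.undistortPoints(uv,K(f),f["dist"]).reshape(h,w,2)
    z=f["range_z"]; pc=np.stack([n[...,0]*z,-n[...,1]*z,-z],-1)
    E=f["extrinsics"]; return (pc-E[:3,3])@E[:3,:3]
def onplane(f,u,v,zw):
    n=cv2.undistortPoints(np.array([[[u,v]]],float),K(f),f["dist"]).reshape(2)
    E=f["extrinsics"];R=E[:3,:3];c=-R.T@E[:3,3];d=R.T@np.array([n[0],-n[1],-1])
    return c+d*(zw-c[2])/d[2]
def proj(f,P):
    E=f["extrinsics"];p=np.atleast_2d(P)@E[:3,:3].T+E[:3,3]
    q=p*np.array([1,-1,-1]); return cv2.projectPoints(q,np.zeros(3),np.zeros(3),K(f),f["dist"])[0].reshape(-1,2)
def crop(f,x0,y0,x1,y1,s,name):
    cv2.imwrite(name,cv2.resize(f["img"][y0:y1,x0:x1,::-1],None,fx=s,fy=s,interpolation=cv2.INTER_CUBIC))
E
python3 - <<'E'
from h import *
t=np.load("top0.npz");s=np.load("side0.npz")
crop(t,200,170,520,330,2.5,"pics/t1.png")
crop(s,230,120,490,370,2.4,"pics/s1.png")
c=cloud(t)
for n,(u,v) in dict(thin=(420,250),thick=(482,232),a=(283,235),b=(300,235),base=(260,258),table=(350,250),handle=(213,235),post=(321,227),ear=(257,236)).items():
    print(n,np.round(c[v,u],3))
E
```

```text
thin [ 0.507 -0.219  0.047]
thick [ 0.55  -0.356  0.067]
a [0.536 0.096 0.049]
b [0.537 0.057 0.045]
base [0.482 0.152 0.006]
table [ 0.505 -0.061 -0.001]
handle [0.522 0.215 0.262]
post [0.554 0.009 0.078]
ear [0.53  0.151 0.088]
```

View pics/t1.png

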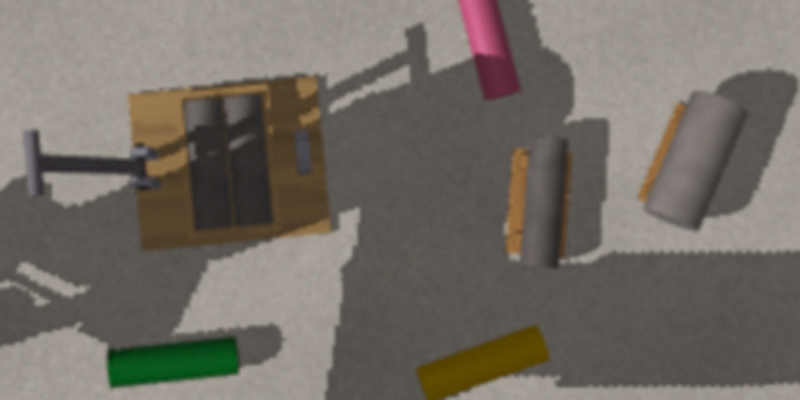

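View pics/s1.png

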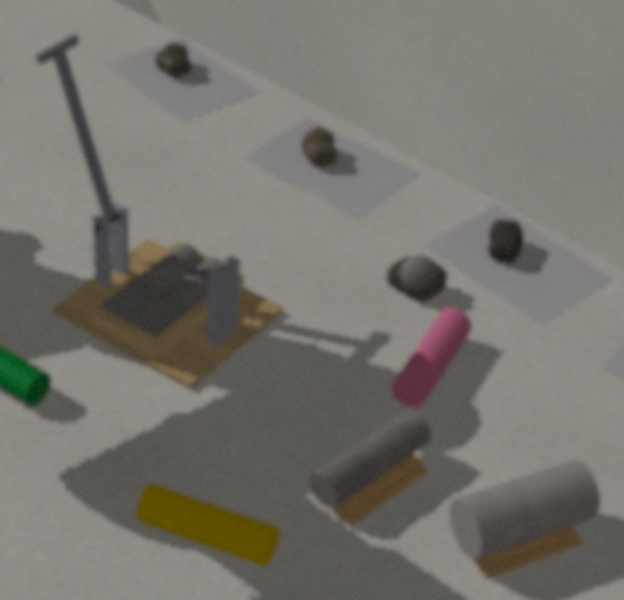

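The crops show two candidates on rests. The thin grey core at top (418,250) has its crown at 47 mm, which matches core_c (48 expected). The thick one at top (480,233) has its crown at 67 mm, matching core_thick (68). So the thin one is core_c. Next I'll fit poses from depth.

```bash
python3 - <<'E'
from h import *
from scipy.optimize import least_squares
t=np.load("top0.npz");s=np.load("side0.npz")
T=cloud(t).reshape(-1,3);S=cloud(s).reshape(-1,3)
def sel(P,c,r,z0,z1):
    m=(np.hypot(P[:,0]-c[0],P[:,1]-c[1])<r)&(P[:,2]>z0)&(P[:,2]<z1); return P[m]
def fitcore(c,zc,R,r=0.066):
    for nm,P in (("top",T),("side",S)):
        p=sel(P,c,r,zc+0.002,zc+R+0.008)
        def res(x):
            d=np.array([np.cos(x[2]),np.sin(x[2])]);n=np.array([-d[1],d[0]])
            l=(p[:,:2]-x[:2])@n; return np.hypot(l,p[:,2]-x[3])-R
        best=None
        for th in (-0.6,0,0.6):
            q=least_squares(res,[c[0],c[1],th,zc],loss="soft_l1",f_scale=0.002)
            if best is None or q.cost<best.cost: best=q
        x=best.x; d=np.array([np.cos(x[2]),np.sin(x[2])])
        a=(p[:,:2]-x[:2])@d; a=a[abs(res(x))<0.004]
        lo,hi=np.percentile(a,[1,99]); ctr=x[:2]+d*(lo+hi)/2
        print(nm,len(p),"ctr",np.round(ctr,4),"yaw",round(x[2],4),"z",round(x[3],4),"len",round(hi-lo,4),"rms",round(np.sqrt(np.mean(res(x)**2)),4))
print("core_c");fitcore((0.507,-0.222),0.030,0.018,0.07)
print("thick");fitcore((0.55,-0.36),0.041,0.027,0.07)
# rack cores from top : plane profile
# rack base
for nm,P in (("top",T),("side",S)):
    p=P[(abs(P[:,0]-0.535)<0.13)&(abs(P[:,1]-0.075)<0.14)]
    b=p[(p[:,2]>0.0045)&(p[:,2]<0.0115)]
    print(nm,"base",len(b),cv2.minAreaRect((b[:,:2]*1000).astype(np.float32)))
    k=p[(p[:,2]>0.034)&(p[:,2]<0.058)]
    print("cores",len(k),cv2.minAreaRect((k[:,:2]*1000).astype(np.float32)),np.median(k[:,2]),np.percentile(k[:,2],[5,95]))
    k=p[(p[:,2]>0.066)&(p[:,2]<0.1)&(p[:,1]<0.06)]
    print("post",len(k),np.round(np.median(k,0),4),np.round(k.min(0),3),np.round(k.max(0),3))
    k=p[(p[:,2]>0.066)&(p[:,2]<0.1)&(p[:,1]>0.1)]
    print("ears",len(k),np.round(np.median(k,0),4),np.round(k.min(0),3),np.round(k.max(0),3))
h=sel(T,(0.522,0.2),0.08,0.11,0.4)
hh=h[h[:,2]>h[:,2].max()-0.02];print("handle",np.round([hh.mean(0),hh.min(0),hh.max(0)],4))
print("stone",np.round(T.reshape(480,640,3)[146,357],3),"jar",np.round(T.reshape(480,640,3)[312,155],3))
E
```

```text
core_c
top 791 ctr [ 0.5067 -0.2159] yaw -0.0736 z 0.0297 len 0.1178 rms 0.0022
side 760 ctr [ 0.506  -0.2131] yaw -0.0761 z 0.03 len 0.1197 rms 0.0024
thick
top 1243 ctr [ 0.5464 -0.3541] yaw -0.3955 z 0.0404 len 0.118 rms 0.0024
side 1304 ctr [ 0.5464 -0.3509] yaw -0.4026 z 0.0407 len 0.1187 rms 0.0034
top base 2432 ((535.4736328125, 74.95521545410156), (278.57830810546875, 258.98876953125), 89.94406127929688)
cores 1455 ((539.4788208007812, 82.38104248046875), (140.64195251464844, 130.40219116210938), 29.87228012084961) 0.041469217290982685 [0.03510058 0.04696186]
post 87 [0.5468 0.0091 0.0859] [0.529 0.002 0.066] [0.564 0.016 0.1  ]
ears 116 [0.5299 0.1526 0.0901] [0.51  0.142 0.066] [0.551 0.162 0.1  ]
side base 1427 ((534.97607421875, 75.02044677734375), (279.19012451171875, 259.14764404296875), 89.85944366455078)
cores 1142 ((535.2930297851562, 75.718505859375), (143.014892578125, 149.12977600097656), 46.42601776123047) 0.043199082738054354 [0.03504626 0.05125247]
post 158 [0.5453 0.0071 0.0821] [0.526 0.001 0.066] [0.569 0.02  0.1  ]
ears 182 [0.5289 0.1514 0.0869] [0.509 0.142 0.066] [0.552 0.168 0.1  ]
handle [[0.523  0.2146 0.2612]
 [0.4992 0.2073 0.2486]
 [0.5471 0.2244 0.2684]]
stone [ 0.746 -0.071  0.043] jar [0.357 0.376 0.072]
```

```bash
python3 - <<'E'
from h import *
from scipy.optimize import least_squares
t=np.load("top0.npz");s=np.load("side0.npz")
c=np.array([onplane(t,u/2.5+200-0.3,v/2.5+170-0.3,0.008)[:2] for u,v in ((130,93),(322,76),(331,230),(141,249))])
print(np.round(c,4), "ctr",c.mean(0))
e=[c[i]-c[(i+1)%4] for i in range(4)];print([round(np.hypot(*x),4) for x in e],[round(np.arctan2(x[1],x[0]),3) for x in e])
for nm,f in (("top",t),("side",s)):
    P=cloud(f).reshape(-1,3)
    p=P[(np.hypot(P[:,0]-.538,P[:,1]-.08)<0.06)&(P[:,2]>0.030)&(P[:,2]<0.05)]
    def res(x):
        n=np.array([-np.sin(x[2]),np.cos(x[2])]);l=(p[:,:2]-x[:2])@n
        return np.minimum(abs(np.hypot(l-.018,p[:,2]-x[3])-.018),abs(np.hypot(l+.018,p[:,2]-x[3])-.018))
    q=least_squares(res,[.538,.08,.1,.026],loss="soft_l1",f_scale=.002);x=q.x
    d=np.array([np.cos(x[2]),np.sin(x[2])]);n=np.array([-d[1],d[0]])
    P2=P[(P[:,2]>.037)&(P[:,2]<.05)&(abs((P[:,:2]-x[:2])@n)<.03)&(abs((P[:,:2]-x[:2])@d)<.1)]
    l=(P2[:,:2]-x[:2])@n;a=(P2[:,:2]-x[:2])@d
    for nn,m in (("a",l>0.006),("b",l<-0.006)):
        lo,hi=np.percentile(a[m],[1,99]);print(nn,lo,hi,np.round(x[:2]+d*(lo+hi)/2,4))
    print(nm,np.round(x,4),len(p),q.cost)
E
```

```text
[[ 0.6031  0.1742]
 [ 0.6227 -0.0078]
 [ 0.4767 -0.0188]
 [ 0.4556  0.1601]] ctr [0.53951646 0.07692568]
[np.float64(0.183), np.float64(0.1464), np.float64(0.1801), np.float64(0.1482)] [np.float64(1.678), np.float64(0.075), np.float64(-1.453), np.float64(-3.046)]Traceback (most recent call last):
  File "<stdin>", line 18, in <module>
    return _quantile_unchecked(
        a, q, axis, out, overwrite_input, method, keepdims, weights)
    return _ureduce(a,
                    func=_quantile_ureduce_func,
    ...<5 lines>...
                    overwrite_input=overwrite_input,
                    method=method)
    r = func(a, **kwargs)
    result = _quantile(arr,
                       quantiles=q,
    ...<2 lines>...
                       out=out,
                       weights=wgt)
    slices_having_nans = np.isnan(arr[-1, ...])
                                  ~~~^^^^^^^^^
IndexError: index -1 is out of bounds for axis 0 with size 0
```

```bash
python3 - <<'E'
from h import *
from scipy.optimize import least_squares
t=np.load("top0.npz");s=np.load("side0.npz")
for nm,f in (("top",t),("side",s)):
    P=cloud(f).reshape(-1,3)
    d0=np.array([np.cos(.1),np.sin(.1)]);n0=np.array([-d0[1],d0[0]]);r=P[:,:2]-[.539,.077]
    p=P[(abs(r@d0)<.05)&(abs(r@n0)<.03)&(P[:,2]>0.028)&(P[:,2]<0.052)]
    def res(x):
        n=np.array([-np.sin(x[1]),np.cos(x[1])]);l=(p[:,:2]-[.539,.077])@n-x[0]
        return np.minimum(abs(np.hypot(l-.018,p[:,2]-x[2])-.018),abs(np.hypot(l+.018,p[:,2]-x[2])-.018))
    q=least_squares(res,[0,.1,.026],loss="soft_l1",f_scale=.002,bounds=([-.01,-.05,.02],[.01,.25,.03]));x=q.x
    d=np.array([np.cos(x[1]),np.sin(x[1])]);n=np.array([-d[1],d[0]]);c=np.array([.539,.077])+n*x[0]
    l=(P[:,:2]-c)@n;a=(P[:,:2]-c)@d
    for nn,m in (("a",abs(l-.018)<.010),("b",abs(l+.018)<.010)):
        m=m&(P[:,2]>.036)&(P[:,2]<.053)&(abs(a)<.09)
        lo,hi=np.percentile(a[m],[1.5,98.5]);print(nn,round(lo,4),round(hi,4),np.round(c+d*(lo+hi)/2,4))
    print(nm,np.round(x,4),np.round(c,4),len(p),np.sqrt(np.mean(res(x)**2)))
    # post & ears in rack frame
    for nn,lo,hi in (("post",-.09,-.05),("ear",.06,.09)):
        m=(l>lo)&(l<hi)&(abs(a)<.03)&(P[:,2]>.078)&(P[:,2]<.1)
        print(nn,m.sum(),"x",np.round(np.percentile(a[m],[2,50,98]),4),"y",np.round(np.percentile(l[m],[2,50,98]),4),"z",np.round(np.percentile(P[m,2],[2,98]),4))
E
python3 - <<'E'
from h import *
t=np.load("top0.npz")
crop(t,245,195,345,275,8,"pics/t2.png")
E
```

```text
a -0.0583 0.0574 [0.5384 0.0785]
b -0.0595 0.0574 [0.5378 0.0785]
top [0.0016 0.1181 0.0261] [0.5388 0.0786] 1083 0.0022309287635470082
post 74 x [-0.0171 -0.0007  0.0164] y [-0.0755 -0.0694 -0.0641] z [0.0783 0.0994]
ear 109 x [-0.0195 -0.0002  0.0207] y [0.0662 0.0746 0.0827] z [0.0804 0.0995]
a -0.0597 0.0615 [0.5395 0.0809]
b -0.0591 0.0601 [0.539  0.0809]
side [0.0038 0.1228 0.0279] [0.5385 0.0808] 682 0.002178603270711044
post 107 x [-0.018   0.0007  0.0189] y [-0.0786 -0.073  -0.0653] z [0.0782 0.0988]
ear 129 x [-0.0184  0.0006  0.0194] y [0.0638 0.072  0.0816] z [0.0794 0.0988]
```

View pics/t2.png

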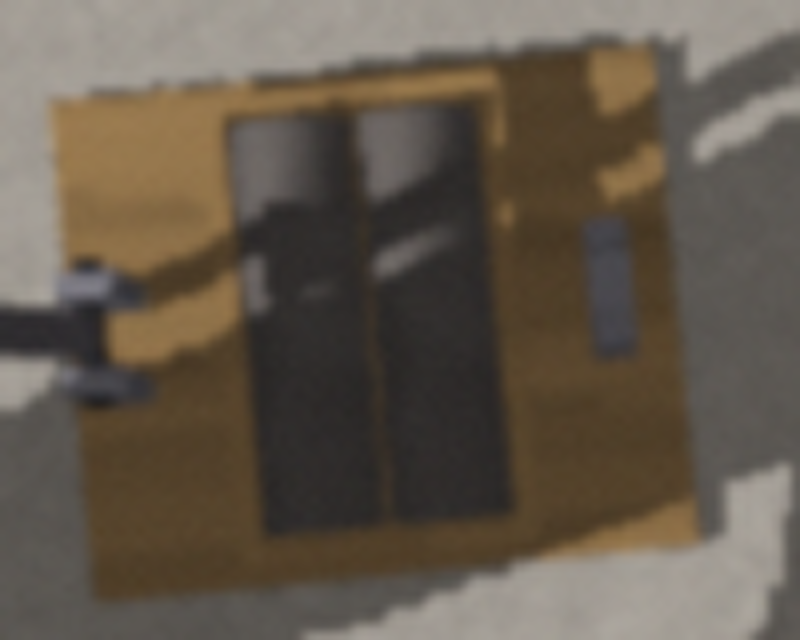

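```bash
cat >> h.py <<'E'
from scipy.spatial.transform import Rotation as Ro
RO=np.array([.5388,.0788]);RY=.119
def rk(x,y,z=0): 
    c,s=np.cos(RY),np.sin(RY); return np.array([RO[0]+c*x-s*y,RO[1]+s*x+c*y,z])
def inrk(p):
    c,s=np.cos(RY),np.sin(RY);d=np.asarray(p)[:2]-RO;return np.array([c*d[0]+s*d[1],-s*d[0]+c*d[1],p[2]])
def tooldown(yaw,tilt=0):  # tilt about the tool-x direction (world), positive leans body toward tool... printed
    return Ro.from_euler("z",yaw)*Ro.from_euler("x",tilt)*Ro.from_euler("x",np.pi)
def rel(pos,R,st=None):
    from station import arm
    st=st or arm.get_state();R0=Ro.from_euler("xyz",st["ee_rot"])
    d=R0.inv().apply(np.asarray(pos)-st["eef_pos"])/.3;w=(R0.inv()*R).as_rotvec()/np.radians(60)
    return np.round(d,4),np.round(w,4)
E
python3 - <<'E'
from h import *
for n in("top","side"):
    f=np.load(n+"0.npz");P=cloud(f).reshape(-1,3)
    p=P[(np.hypot(P[:,0]-.523,P[:,1]-.19)<.09)&(P[:,2]>.11)&(P[:,2]<.3)]
    r=np.array([inrk(q) for q in p]);m=abs(r[:,0])<.04;r=r[m]
    v=r[r[:,2]<.24]; k=np.polyfit(v[:,2],v[:,1],1);print(n,len(v),"bar y at hinge z",np.polyval(k,.083),"angle",np.pi/2+np.arctan(k[0]))
    h=r[r[:,2]>.245];print("handle",np.round(np.median(h,0),4),np.round(np.percentile(h,[2,98],axis=0),4))
print(rk(0,.0,0),rk(0,.075),rk(0,-.07))
for nm,p,y in (("above handle",rk(0,.085,.36),.119),("start push",rk(0,.095,.25),.119)):
    print(nm,p,rel(p,tooldown(y)))
E
```

```text
top 221 bar y at hinge z 0.07204891795159135 angle 1.9128804836502176
handle [0.     0.1361 0.2615] [[-0.0233  0.131   0.2461]
 [ 0.0244  0.1434  0.2664]]
side 325 bar y at hinge z 0.07382485989993781 angle 1.9136331440424381
handle [-0.0009  0.1352  0.2604] [[-0.0238  0.1306  0.2458]
 [ 0.0248  0.1423  0.2669]]
[0.5388 0.0788 0.    ] [0.52989605 0.15326959 0.        ] [0.54711035 0.00929505 0.        ]
above handle [0.52870886 0.16319887 0.36      ] (array([ 1.3619,  1.0052, -0.4459]), array([ 1.400e-03,  3.000e-04, -5.346e-01]))
start push [0.52752166 0.17312815 0.25      ] (array([ 1.3441,  0.9764, -0.0793]), array([ 1.400e-03,  3.000e-04, -5.346e-01]))
```

```bash
python3 -m inch '1 .7 .5 -.45 0 0 0;1 .7 .5 -.45 0 0 0;1 .7 .5 -.45 0 0 0;1 .7 .5 -.45 0 0 0;1 .7 .5 -.45 0 0 0;1 .7 .5 -.45 0 0 0;1 .7 .5 -.45 0 0 0' 20; python3 - <<'E'
from h import *
print(rel(rk(0,.085,.36),tooldown(.119)))
E
```

```text
t: 0.8
eef_pos: [0.4162, 0.3825, 0.3653]
ee_rot: [-3.137, -0.002, -0.444]
force: [-0.6, -0.2, -0.3]
width: 0.0372
(array([0.6527, 0.4991, 0.0163]), array([-0.0043, -0.0028, -0.5375]))
```

```bash
python3 -m inch '1 .65 .5 .02 0 0 -.53;1 .65 .5 .02 0 0 -.53;1 .65 .5 .02 0 0 -.53;1 .65 .5 .02 0 0 -.53;1 .65 .5 .02 0 0 -.53;1 .65 .5 .02 0 0 -.53;1 .65 .5 .02 0 0 -.53;1 .65 .5 .02 0 0 -.53'; python3 - <<'E'
from h import *
from station import arm
s=arm.get_state();print(inrk(s["eef_pos"]),s["ee_rot"])
print(rel(rk(0,.090,.25),tooldown(.119)))
E
```

```text
t: 1.6
eef_pos: [0.526, 0.1669, 0.3551]
ee_rot: [-3.142, 0.001, 0.114]
force: [-0.1, -0.4, -0.6]
width: 0.0006
[-0.00221802  0.08902366  0.35505699] [-3.14157543e+00  7.77857789e-04  1.13833627e-01]
(array([ 0.0076, -0.0033,  0.3502]), array([-0.    ,  0.0007, -0.0049]))
```

```bash
python3 -m inch '1 0 0 .15 0 0 0;1 0 0 .3 0 0 0;1 0 0 .35 0 0 0;1 0 0 .35 0 0 0;1 0 -.03 .36 0 0 0;1 0 -.06 .37 0 0 0;1 0 -.09 .38 0 0 0;1 0 -.12 .4 0 0 0;1 0 -.15 .42 0 0 0;1 0 -.15 .42 0 0 0'; python3 - <<'E'
from h import *
from station import arm
s=arm.get_state();print(inrk(s["eef_pos"]),s["force"])
f=arm.grab_frame("side");crop(f,180,60,380,210,4,"pics/p1.png")
E
```

```text
t: 2.6
eef_pos: [0.5206, 0.212, 0.2284]
ee_rot: [3.141, 0.001, 0.115]
force: [-0.6, -0.5, 0.3]
width: 0.0008
[-0.00225504  0.13445597  0.22844306] [-0.58992391 -0.46898877  0.29969121]
```

View pics/p1.png

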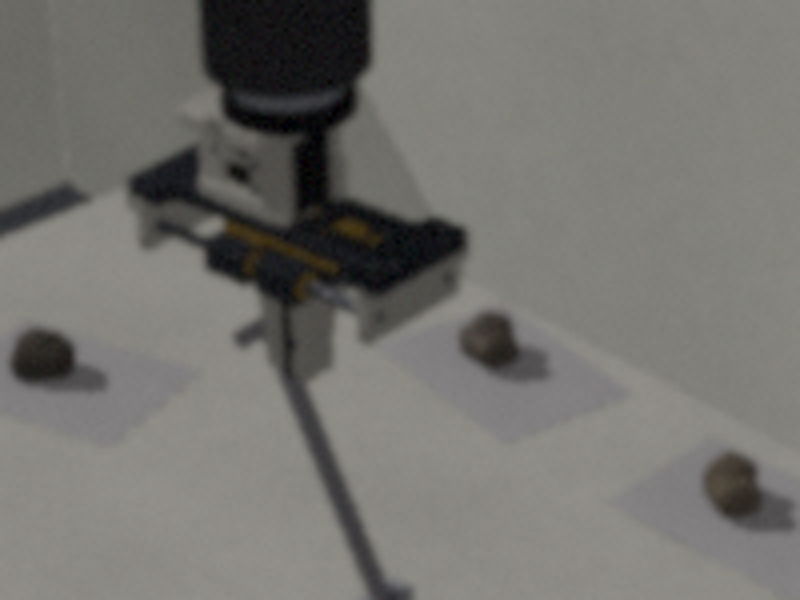

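The crop shows the closed fingers at (300,350) against the bar, with the rod end showing at (245,335). The push is working, so I'll continue to about 2.2 rad and then back off.

```bash
python3 -m inch '1 0 -.03 .02 0 0 0;1 0 -.06 .03 0 0 0;1 0 -.09 .05 0 0 0;1 0 -.09 .05 0 0 0;1 0 -.09 .05 0 0 0'; python3 - <<'E'
from h import *
from station import arm
s=arm.get_state();print(inrk(s["eef_pos"]),s["force"])
E
python3 -m inch '1 0 .05 0 0 0 0;1 0 .15 0 0 0 0;1 0 .15 -.15 0 0 0;1 0 .15 -.3 0 0 0;1 0 .15 -.45 0 0 0;1 0 .15 -.45 0 0 0'; python3 - <<'E'
from h import *
from station import arm
s=arm.get_state();print(inrk(s["eef_pos"]),s["force"])
for n in("top","side"):
    f=arm.grab_frame(n);np.savez(n+"1.npz",**f);P=cloud(f).reshape(-1,3)
    r=np.array([inrk(q) for q in P]);m=(abs(r[:,0])<.012)&(r[:,2]>.1)&(r[:,2]<.21)&(r[:,1]>.05)&(r[:,1]<.25);v=r[m]
    k=np.polyfit(v[:,2],v[:,1],1);print(n,len(v),np.polyval(k,.083),"angle",np.pi/2+np.arctan(k[0]))
cv2.imwrite("pics/s2.png",f["img"][:,:,::-1])
print(rel([.53,.0,.30],tooldown(-.075)))
E
```

```text
t: 3.15
eef_pos: [0.518, 0.2382, 0.2143]
ee_rot: [3.141, 0.0, 0.115]
force: [0.0, 0.7, 0.8]
width: 0.0006
[-0.00175202  0.1607392   0.21425375] [0.02327908 0.68260279 0.76231666]
t: 3.75
eef_pos: [0.5257, 0.1929, 0.3571]
ee_rot: [-3.137, -0.011, 0.114]
force: [0.6, -0.3, 0.1]
width: 0.0003
[0.00054203 0.11481122 0.35714968] [ 0.63783564 -0.29570523  0.13397364]
top 30 0.0722420713145334 angle 2.211610918275976
side 338 0.07132050235712004 angle 2.239968542783511
(array([-0.0516,  0.6407,  0.1688]), array([-0.002 , -0.0022,  0.1801]))
```

View pics/s2.png

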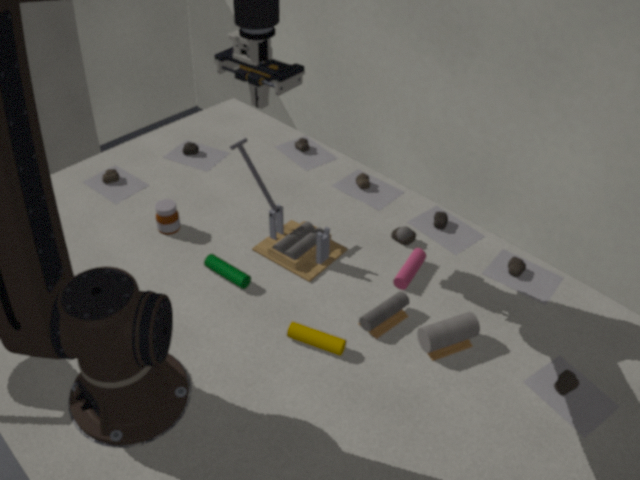

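Keeper is now at about 2.23 rad and the scene is otherwise unchanged. Thin core at (385,312), thick at (449,332). Moving over core_c.

```bash
python3 -m inch '.3 -.03 .68 .1 0 0 .18;.3 -.03 .68 .1 0 0 .18;.3 -.03 .68 .1 0 0 .18;.3 -.03 .68 .1 0 0 .18;.3 -.03 .68 .1 0 0 .18;.3 -.03 .68 .1 0 0 .18' 25; python3 - <<'E'
from h import *
print(rel([.5065,-.2145,.12],tooldown(-.075)))
E
```

```text
t: 4.45
eef_pos: [0.5367, -0.0126, 0.3182]
ee_rot: [3.141, 0.002, -0.078]
force: [-0.1, 1.5, 0.4]
width: 0.0427
(array([-0.0463,  0.6784,  0.6611]), array([ 0.0007,  0.0023, -0.0026]))
```

```bash
python3 -m inch '.3 -.046 .68 .3 0 0 0;.3 -.046 .68 .3 0 0 0;.3 -.046 .68 .3 0 0 0;.3 -.046 .68 .3 0 0 0;.3 -.046 .68 .66 0 0 0;.3 -.046 .68 .66 0 0 0;.3 -.046 .68 .66 0 0 0;.3 -.046 .68 .66 0 0 0;.3 -.046 .68 .66 0 0 0'; python3 - <<'E'
from h import *
from station import arm
f=arm.grab_frame("side");np.savez("side2.npz",**f);crop(f,310,200,510,350,4,"pics/s3.png")
f=arm.grab_frame("top");np.savez("top2.npz",**f);crop(f,340,170,540,320,4,"pics/t3.png")
print(rel([.5065,-.2145,.022],tooldown(-.075)))
E
```

```text
t: 5.35
eef_pos: [0.5093, -0.2123, 0.122]
ee_rot: [3.141, 0.0, -0.073]
force: [-0.7, -0.7, 0.4]
width: 0.0614
(array([-0.0126,  0.0079,  0.3376]), array([ 0.0003, -0.0027,  0.002 ]))
```

View pics/s3.png

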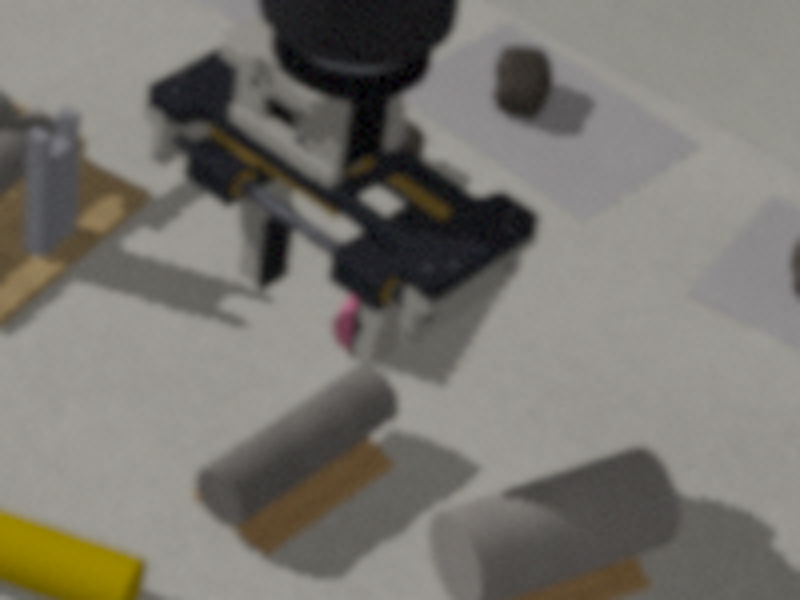

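View pics/t3.png

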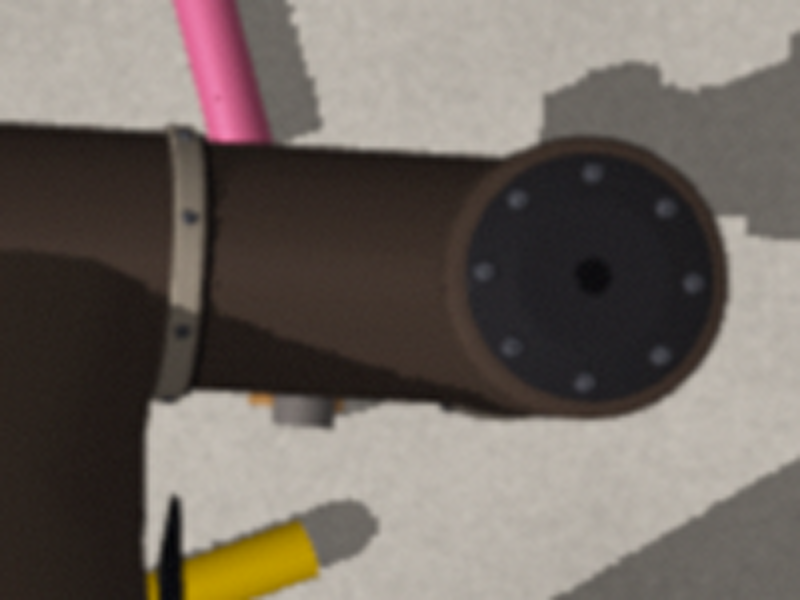

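The side crop shows the open fingers at (265,285) and (365,355), hanging above the core at (300,440). I'll check the projection, then descend.

```bash
python3 - <<'E'
from h import *
f=np.load("side2.npz")
print((proj(f,[.5093,-.2123,.122])-[310,200])*4, (proj(f,[.5093+.0025,-.2123+.038,.122])-[310,200])*4,(proj(f,[.5093-.0025,-.2123-.038,.122])-[310,200])*4)
E
python3 -m inch '.3 -.0126 .008 .1 0 0 0;.3 -.0126 .008 .2 0 0 0;.3 -.0126 .008 .3 0 0 0;.3 -.0126 .008 .335 0 0 0;.3 -.0126 .008 .335 0 0 0'; python3 - <<'E'
from h import *
from station import arm
s=arm.get_state();print(s["force"],s["eef_pos"],s["ee_rot"])
f=arm.grab_frame("side");crop(f,340,230,500,350,5,"pics/s4.png")
E
```

```text
[[313.74816761 315.86991801]] [[260.43473448 277.65948716]] [[368.72516252 355.28199453]]
t: 5.95
eef_pos: [0.5048, -0.2147, 0.021]
ee_rot: [3.142, 0.001, -0.074]
force: [-0.3, 0.4, -0.3]
width: 0.0612
[-0.31231348  0.44179732 -0.34382146] [ 0.50476156 -0.21473569  0.02100532] [ 3.14151463e+00  9.27655781e-04 -7.36528606e-02]
```

View pics/s4.png

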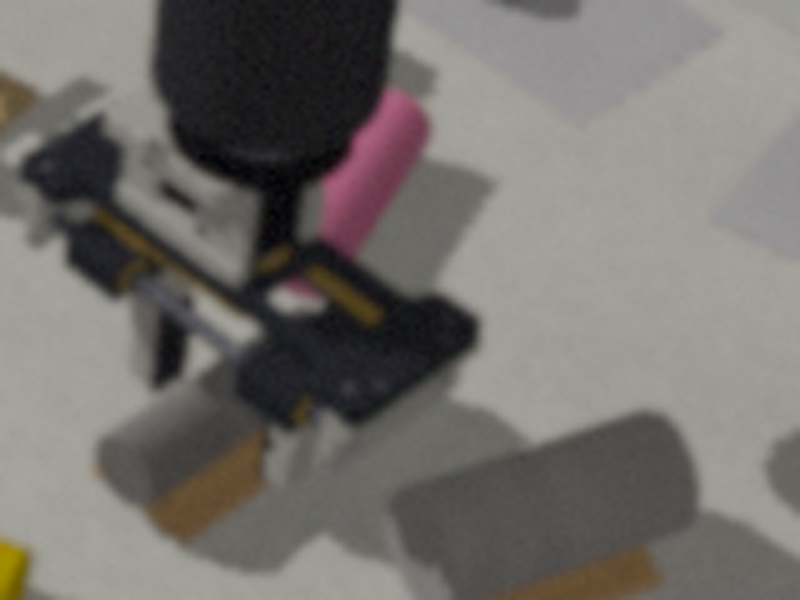

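The fingers straddle the core's middle (crop (165,370) and (290,450)). Gripping, then a small lift.

```bash
python3 -m inch '.7 0 0 0 0 0 0;.7 0 0 0 0 0 0;.7 0 0 0 0 0 0;.7 0 0 0 0 0 0;.7 0 0 0 0 0 0;.7 0 0 0 0 0 0' 30; python3 -m inch '.7 0 0 -.02 0 0 0;.7 0 0 -.05 0 0 0;.7 0 0 -.1 0 0 0;.7 0 0 -.15 0 0 0;.7 0 0 -.22 0 0 0;.7 0 0 -.3 0 0 0;.7 0 0 -.3 0 0 0' ; python3 - <<'E'
from h import *
from station import arm
s=arm.get_state();print(s["force"],s["moment"],s["eef_pos"],s["ee_rot"])
f=arm.grab_frame("side");np.savez("side3.npz",**f);crop(f,320,180,480,300,5,"pics/s5.png")
E
```

```text
t: 6.6
eef_pos: [0.5055, -0.2136, 0.0218]
ee_rot: [-3.14, -0.002, -0.074]
force: [-0.6, 11.9, 5.2]
width: 0.0348
t: 7.3
eef_pos: [0.5066, -0.2158, 0.1147]
ee_rot: [3.141, -0.006, -0.074]
force: [1.5, 0.1, -3.5]
width: 0.0353
[ 1.50149654  0.06901682 -3.52397635] [-0.0935289  -0.18448846 -0.02402824] [ 0.50656384 -0.21575904  0.11466929] [ 3.14083036 -0.00569871 -0.07404627]
```

View pics/s5.png

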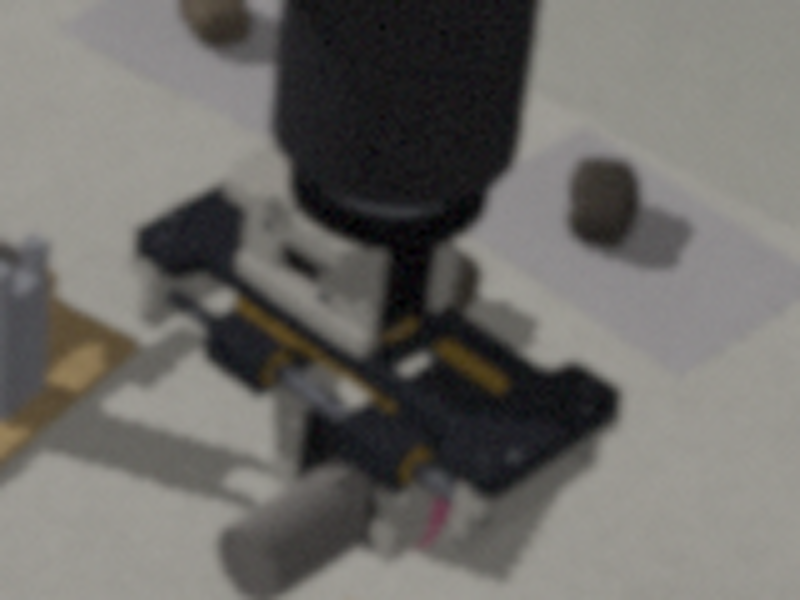

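Core is held (width 35 mm, 3.5 N weight) at crop (300,530). I'll check its attitude in the hand and update the camera bias.

```bash
cat >> h.py <<'E'
from scipy.optimize import least_squares
def fitheld(f,tcp,R,off=.009,span=.08):
    # points in tool-aligned frame: x along tool x, y along tool y, z up
    P=cloud(f).reshape(-1,3)-tcp; L=R.inv().apply(P); L[:,2]*=-1
    m=(abs(L[:,0])<span)&(abs(L[:,0])>.012)&(abs(L[:,1])<.024)&(abs(L[:,2]-off)<.026); p=L[m]
    def res(x):
        dy=p[:,1]-x[0]-x[1]*p[:,0];dz=p[:,2]-x[2]-x[3]*p[:,0];return np.hypot(dy,dz)-.018
    q=least_squares(res,[0,0,off,0],loss="soft_l1",f_scale=.0015);g=abs(res(q.x))<.004
    return q.x,g.sum(),np.percentile(p[g,0],[1,99])
E
python3 - <<'E'
from h import *
from station import arm
s=arm.get_state();R=Ro.from_euler("xyz",s["ee_rot"])
print(fitheld(np.load("side3.npz"),s["eef_pos"],R))
f=arm.grab_frame("top");print(fitheld(f,s["eef_pos"],R))
print(s["eef_pos"],rel(rk(0,0,.2),tooldown(.119)))
for t in(.087,-.087): print(t,tooldown(.119,t).apply([0,0,1]))
E
```

```text
(array([-0.00024194, -0.00092674,  0.01021663, -0.00870055]), np.int64(371), array([-0.05850645, -0.01263567]))
(array([ 0.00128474, -0.03392836, -0.0063512 , -0.26962646]), np.int64(80), array([-0.05810998, -0.04854138]))
[ 0.50555423 -0.21539631  0.11282341] (array([ 0.0409, -0.9857, -0.2949]), array([-0.0002, -0.001 , -0.1852]))
0.087 [-0.01031556  0.08627579 -0.99621789]
-0.087 [ 0.01031556 -0.08627579 -0.99621789]
```

```bash
sed -i 's/RO=np.array(\[.5388,.0788\])/RO=np.array([.5390,.0806])/' h.py; python3 -m inch '.7 .01 -.05 -.08 0 0 0;.7 .01 -.12 -.16 0 0 0;.7 .02 -.22 -.25 0 0 -.02;.7 .02 -.33 -.29 0 0 -.05;.7 .03 -.44 -.29 0 0 -.08;.7 .03 -.55 -.29 0 0 -.12;.7 .03 -.66 -.29 0 0 -.15;.7 .03 -.77 -.29 0 0 -.18;.7 .04 -.86 -.29 0 0 -.18;.7 .04 -.93 -.29 0 0 -.18;.7 .04 -.97 -.29 0 0 -.18;.7 .04 -.98 -.29 0 0 -.18' ; python3 - <<'E'
from h import *
print(rel(rk(-.001,.0008,.13),tooldown(.119,.087)))
E
```

```text
t: 8.6
eef_pos: [0.5379, 0.078, 0.1968]
ee_rot: [3.141, 0.002, 0.115]
force: [-0.3, 0.6, -4.5]
width: 0.0351
(array([ 0.0017, -0.011 ,  0.2226]), array([ 0.0836,  0.0019, -0.0037]))
```

```bash
python3 -m inch '.7 .002 -.005 .05 .03 0 0;.7 .002 -.011 .1 .06 0 0;.7 .002 -.011 .16 .084 0 -.004;.7 .002 -.011 .2 .084 0 -.004;.7 .002 -.011 .2226 .084 0 -.004;.7 .002 -.011 .2226 .084 0 -.004;.7 .002 -.011 .2226 .084 0 -.004' ; python3 - <<'E'
from h import *
from station import arm
s=arm.get_state();print(inrk(s["eef_pos"]),s["ee_rot"],s["force"],s["moment"])
print(rel(rk(-.001,.0008,.055),tooldown(.119,.087)))
R=Ro.from_euler("xyz",s["ee_rot"])
f=arm.grab_frame("side");np.savez("side4.npz",**f);print(fitheld(f,s["eef_pos"],R));crop(f,220,150,380,270,5,"pics/s6.png")
E
```

```text
t: 9.3
eef_pos: [0.5389, 0.0806, 0.1316]
ee_rot: [-3.054, -0.0, 0.119]
force: [-0.0, 0.2, -2.7]
width: 0.0355
[-6.71271019e-05  4.05551304e-06  1.31634152e-01] [-3.05420595e+00 -4.79092434e-04  1.18727919e-01] [-0.00641362  0.23707016 -2.67375814] [-0.40603055 -0.05923571  0.01761676]
(array([-0.0032,  0.0197,  0.2547]), array([-0.0004, -0.0005, -0.0002]))
(array([ 0.00097969, -0.00542982,  0.00965949,  0.01202515]), np.int64(293), array([-0.05932284,  0.04510445]))
```

View pics/s6.png

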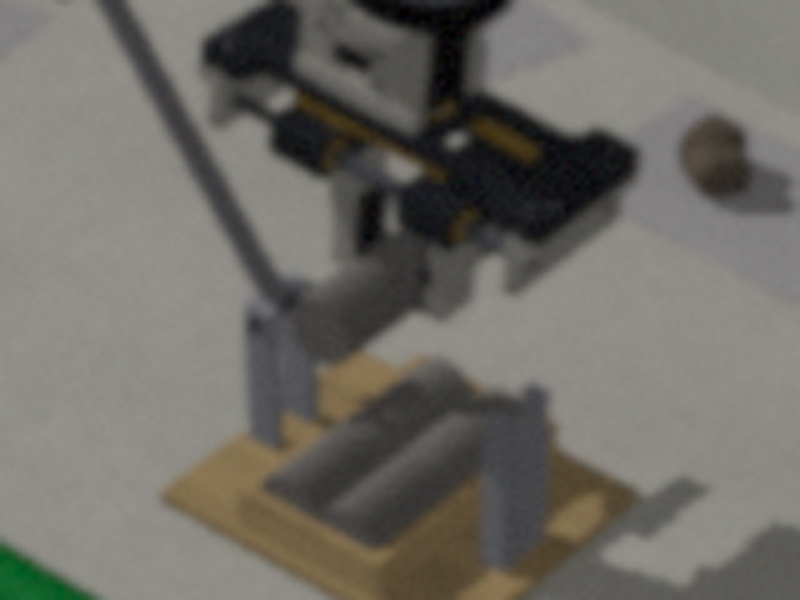

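The crop shows the held core at (360,300), parallel above the pair at (400,450). The body is clear of the keeper bar at (200,170) and the post at (520,470). Refitting the pair in this view to get the lateral offset relative to the held core.

```bash
python3 - <<'E'
from h import *
for fn in("side1.npz","side4.npz","top1.npz"):
    P=cloud(np.load(fn)).reshape(-1,3);c,s=np.cos(RY),np.sin(RY);d=P[:,:2]-RO
    L=np.c_[c*d[:,0]+s*d[:,1],-s*d[:,0]+c*d[:,1],P[:,2]]
    m=(abs(L[:,0])<.055)&(abs(L[:,1])<.034)&(L[:,2]>.026)&(L[:,2]<.05);p=L[m]
    if len(p)<50: print(fn,len(p));continue
    for zf in (None,):
        def res(x):
            l=p[:,1]-x[0]-x[1]*p[:,0];return np.minimum(abs(np.hypot(l-.018,p[:,2]-x[2])-.018),abs(np.hypot(l+.018,p[:,2]-x[2])-.018))
        q=least_squares(res,[0,0,.026],loss="soft_l1",f_scale=.0015,bounds=([-.008,-.1,.02],[.008,.1,.032]))
        print(fn,len(p),np.round(q.x,4))
    for l0 in(.018,-.018):
        m=(abs(L[:,1]-l0)<.01)&(abs(L[:,0])<.08)&(L[:,2]>.038)&(L[:,2]<.053);print(np.round(np.percentile(L[m,0],[1.5,98.5]),4))
E
```

```text
side1.npz 772 [ 0.0005 -0.0045  0.0277]
[-0.0598  0.0592]
[-0.0613  0.0591]
side4.npz 787 [ 0.0002 -0.0107  0.0277]
[-0.06    0.0606]
[-0.0601  0.0585]
top1.npz 1342 [-0.0019 -0.0028  0.026 ]
[-0.0588  0.0571]
[-0.0593  0.0568]
```

```bash
python3 -m inch '.7 -.003 .002 .05 0 0 0;.7 -.003 .005 .1 0 0 .003;.7 -.003 .01 .15 0 0 .003;.7 -.003 .014 .2 0 0 .003;.7 -.003 .016 .235 0 0 .003;.7 -.003 .0174 .25 0 0 .003;.7 -.003 .0174 .25 0 0 .003;.7 -.003 .0174 .25 0 0 .003' ; python3 - <<'E'
from h import *
from station import arm
s=arm.get_state();print(inrk(s["eef_pos"]),s["ee_rot"],s["force"],s["moment"])
f=arm.grab_frame("side");np.savez("side5.npz",**f);crop(f,240,180,360,270,6,"pics/s7.png")
E
```

```text
t: 10.15
eef_pos: [0.5382, 0.0821, 0.0568]
ee_rot: [-3.054, -0.001, 0.116]
force: [-0.5, -0.4, -5.1]
width: 0.0356
[-0.0006526   0.0015415   0.05677989] [-3.05355275e+00 -9.06460308e-04  1.15562759e-01] [-0.4619142  -0.36321797 -5.09111245] [-0.40988518 -0.06776511  0.03755565]
```

View pics/s7.png

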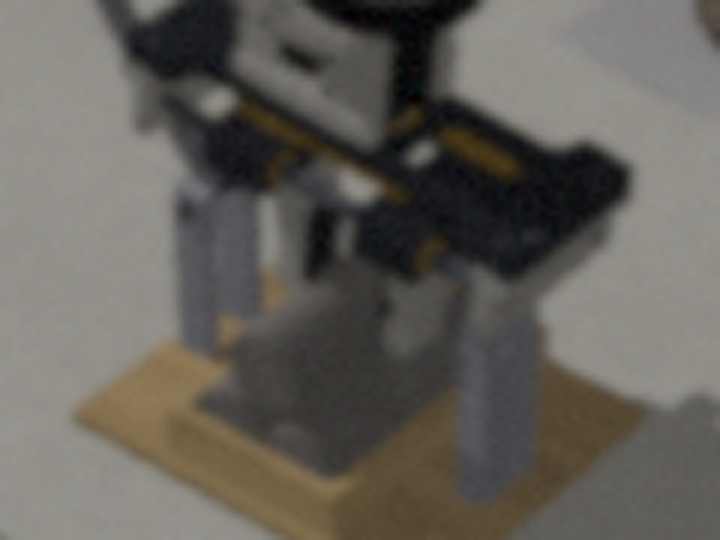

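The core at (300,350) now hovers about 8 mm over the groove. Creeping down and watching the force.

```bash
python3 -m inch '.7 0 0 .007 0 0 0;.7 0 .001 .013 0 0 0;.7 0 .001 .013 0 0 0'; python3 -m inch '.7 0 0 .004 0 0 0;.7 0 .001 .007 0 0 0;.7 0 .001 .007 0 0 0'; python3 - <<'E'
from h import *
from station import arm
s=arm.get_state();print(inrk(s["eef_pos"]),s["force"],s["moment"])
E
```

```text
t: 10.5
eef_pos: [0.5375, 0.0818, 0.0521]
ee_rot: [-3.054, 0.0, 0.115]
force: [0.6, -0.2, -4.4]
width: 0.0353
t: 10.8
eef_pos: [0.5376, 0.0817, 0.0499]
ee_rot: [-3.054, 0.0, 0.115]
force: [0.4, -0.2, -3.1]
width: 0.0352
[-0.0013028   0.00127752  0.04989421] [ 0.35444337 -0.19079617 -3.13445478] [-0.4786518  -0.04020798  0.00695619]
```

```bash
python3 -m inch '.7 0 0 .002 0 0 0;.7 0 0 .0035 0 0 0;.7 0 0 .0035 0 0 0';python3 -m inch '.7 0 0 .002 0 0 0;.7 0 0 .0035 0 0 0;.7 0 0 .0035 0 0 0'; python3 - <<'E'
from h import *
from station import arm
s=arm.get_state();print(inrk(s["eef_pos"]),s["force"],s["moment"])
E
```

```text
t: 11.1
eef_pos: [0.5377, 0.0818, 0.0493]
ee_rot: [-3.054, -0.0, 0.115]
force: [-1.0, -0.3, -0.1]
width: 0.0354
t: 11.4
eef_pos: [0.5377, 0.0819, 0.0492]
ee_rot: [-3.054, -0.001, 0.116]
force: [-5.4, -1.1, 10.2]
width: 0.0354
[-0.00110478  0.00142189  0.04916586] [-5.39720571 -1.11773191 10.21231535] [-0.46874802  1.72763181  0.07345528]
```

Contact at TCP z ≈ 0.049 (0.048 expected), and the side force is small (-1 N), so the core is in the groove. I'll ease off slightly, soften the grip, and release.

```bash
python3 -m inch '.7 0 0 -.0015 0 0 0;.7 0 0 -.0015 0 0 0' 6; python3 -m inch '.55 0 0 0 0 0 0;.5 0 0 0 0 0 0;.5 0 0 0 0 0 0;.5 0 0 0 0 0 0;.45 0 0 0 0 0 0'; python3 -m inch '.45 0 0 -.03 0 0 0;.45 0 0 -.08 0 0 0;.45 0 0 -.16 0 0 0;.45 0 0 -.3 0 0 0;.45 0 0 -.45 0 0 0;.45 0 0 -.55 0 0 0;.45 0 0 -.55 0 0 0'; python3 - <<'E'
from h import *
from station import arm
f=arm.grab_frame("side");np.savez("side6.npz",**f);crop(f,220,120,380,270,4,"pics/s8.png")
f=arm.grab_frame("top");np.savez("top6.npz",**f);cv2.imwrite("pics/t6.png",f["img"][:,:,::-1])
for fn in("side6.npz","top6.npz"):
    x=fitheld(np.load(fn),rk(0,0,.048),tooldown(.119));print(fn,x)
E
```

```text
t: 11.6
eef_pos: [0.5379, 0.0819, 0.049]
ee_rot: [-3.054, -0.001, 0.116]
force: [-2.1, -0.8, 6.6]
width: 0.0356
t: 12.1
eef_pos: [0.5377, 0.082, 0.0483]
ee_rot: [-3.054, 0.0, 0.115]
force: [-0.5, -0.2, -0.2]
width: 0.0468
t: 12.8
eef_pos: [0.5419, 0.0677, 0.2188]
ee_rot: [-3.052, -0.009, 0.116]
force: [-0.8, 0.6, 0.0]
width: 0.0484
side6.npz (array([ 0.00144632, -0.00131083,  0.0087361 ,  0.02671714]), np.int64(573), array([-0.06266986,  0.06106937]))
top6.npz (array([ 1.92733847e-03, -1.05080857e-04,  2.05466008e-02,  2.48600156e-01]), np.int64(136), array([-0.06865826, -0.03982604]))
```

View pics/s8.png

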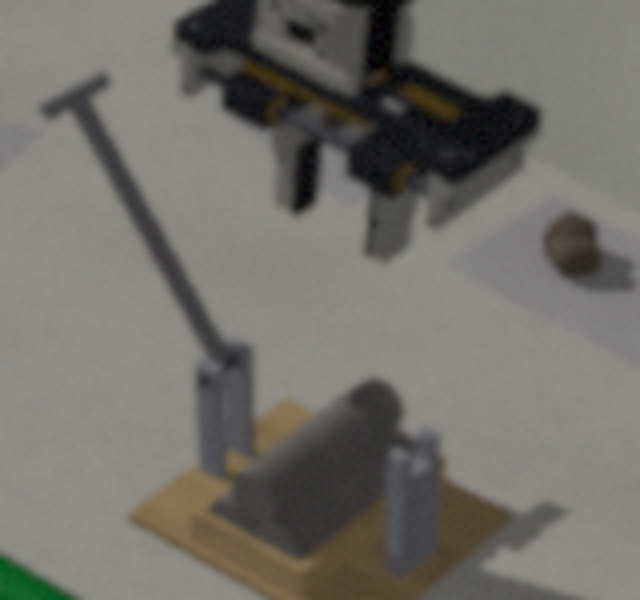

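View pics/t6.png

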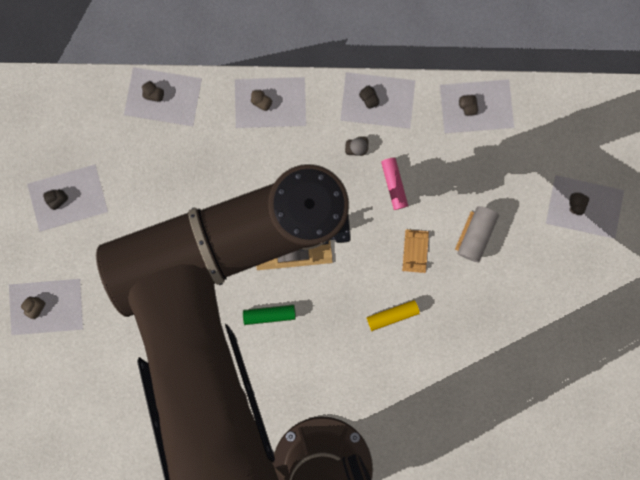

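The core is saddled on the pair at side crop (310,460). Nothing else has moved, and the empty rest shows at top (416,250). Now I'll close the fingers, untilt, and go to the outside of the keeper.

```bash
python3 - <<'E'
from h import *
print(rel(rk(0,.06,.32),tooldown(.119)))
E
```

```text
(array([ 0.0033, -0.2737, -0.3301]), array([-0.0849, -0.0022, -0.0038]))
```

```bash
python3 -m inch '1 0 -.05 -.15 -.04 0 0;1 0 -.15 -.28 -.085 0 -.003;1 0 -.274 -.33 -.085 0 -.003;1 0 -.274 -.33 -.085 0 -.003;1 0 -.274 -.33 -.085 0 -.003' 20; python3 - <<'E'
from h import *
from station import arm
print(arm.get_state()["ee_rot"],rel(rk(0,.235,.32),tooldown(.119)))
E
```

```text
t: 13.4
eef_pos: [0.5302, 0.141, 0.3175]
ee_rot: [3.14, 0.002, 0.12]
force: [0.4, -0.1, -0.8]
width: 0.0136
[3.14021393e+00 1.79895958e-03 1.20235160e-01] (array([ 0.006 , -0.58  , -0.0091]), array([0.0013, 0.0017, 0.0012]))
```

```bash
python3 -m inch '1 .006 -.58 -.01 0 0 0;1 .006 -.58 -.01 0 0 0;1 .006 -.58 -.01 0 0 0;1 .006 -.58 -.01 0 0 0;1 .006 -.58 -.01 0 0 0;1 .006 -.58 .15 0 0 0;1 .006 -.58 .325 0 0 0;1 .006 -.58 .325 0 0 0'; python3 - <<'E'
from h import *
from station import arm
s=arm.get_state();print(inrk(s["eef_pos"]),s["ee_rot"],s["force"])
f=arm.grab_frame("side");np.savez("side7.npz",**f);crop(f,180,100,380,270,4,"pics/s9.png")
f=arm.grab_frame("top");np.savez("top7.npz",**f);crop(f,230,170,350,290,5,"pics/t7.png")
for fn in("side7.npz","top7.npz"):
    P=cloud(np.load(fn)).reshape(-1,3);c,q=np.cos(RY),np.sin(RY);d=P[:,:2]-RO
    L=np.c_[c*d[:,0]+q*d[:,1],-q*d[:,0]+c*d[:,1],P[:,2]]
    m=(abs(L[:,0])<.058)&(abs(L[:,1])<.017)&(L[:,2]>.058)&(L[:,2]<.085);p=L[m]
    def res(x): return np.hypot(p[:,1]-x[0]-x[1]*p[:,0],p[:,2]-x[2]-x[3]*p[:,0])-.018
    r=least_squares(res,[0,0,.057,0],loss="soft_l1",f_scale=.0015)
    m=(abs(L[:,0])<.09)&(abs(L[:,1])<.013)&(L[:,2]>.064)&(L[:,2]<.08)
    print(fn,len(p),np.round(r.x,4),np.round(np.percentile(L[m,0],[1.5,98.5]),4))
E
```

```text
t: 14.2
eef_pos: [0.5087, 0.3088, 0.2132]
ee_rot: [3.133, 0.012, 0.116]
force: [-0.1, -1.3, 0.0]
width: 0.0003
[-0.00303734  0.23017574  0.21315605] [3.13294748 0.01162468 0.11606447] [-0.12603982 -1.32886604  0.04422231]
side7.npz 471 [0.0004 0.0047 0.0582 0.0077] [-0.0598  0.0589]
top7.npz 734 [-0.0019 -0.0002  0.0569  0.0001] [-0.0589  0.0578]
```

View pics/s9.png

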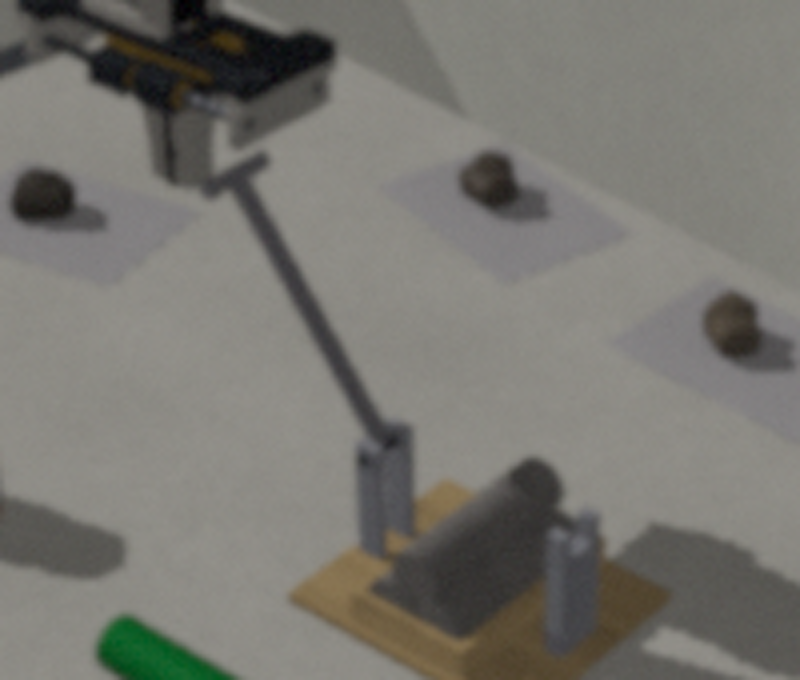

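View pics/t7.png

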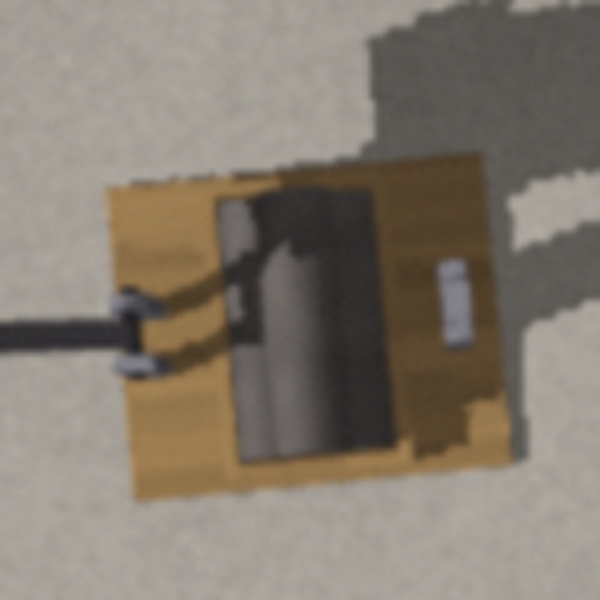

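The top fit gives core_c laterally identical to the pair (-1.9 mm in both), axis z 56.9 mm, slope ~0, and ends level with theirs within 1 mm. The fingers at side crop (185,150) stand outside the handle at (235,175). Swinging the keeper over.

```bash
python3 -m inch '1 .01 .04 -.02 0 0 0;1 .01 .09 -.045 0 0 0;1 .01 .13 -.07 0 0 0;1 .01 .17 -.093 0 0 0;1 .01 .22 -.11 0 0 0;1 .01 .27 -.127 0 0 0;1 .01 .317 -.14 0 0 0;1 .01 .37 -.145 0 0 0;1 .01 .42 -.148 0 0 0;1 .01 .47 -.148 0 0 0;1 .01 .47 -.148 0 0 0'; python3 - <<'E'
from h import *
from station import arm
s=arm.get_state();print(inrk(s["eef_pos"]),s["ee_rot"],s["force"])
f=arm.grab_frame("side");crop(f,200,90,360,260,4,"pics/s10.png")
for n,p in (("1.25",(0,.044,.2486)),("1.05",(0,.010,.2335))):print(n,rel(rk(*p),tooldown(.119)))
E
```

```text
t: 15.4
eef_pos: [0.5318, 0.1715, 0.2654]
ee_rot: [3.14, 0.0, 0.117]
force: [-0.8, -0.2, 0.3]
width: 0.0005
[0.00366563 0.09113951 0.26535408] [3.14021460e+00 3.80729217e-04 1.16928272e-01] [-0.82769488 -0.1807801   0.28276819]
1.25 (array([-0.0123,  0.1597,  0.0559]), array([ 0.0011,  0.0003, -0.0019]))
1.05 (array([-0.0121,  0.273 ,  0.1064]), array([ 0.0011,  0.0003, -0.0019]))
```

View pics/s10.png

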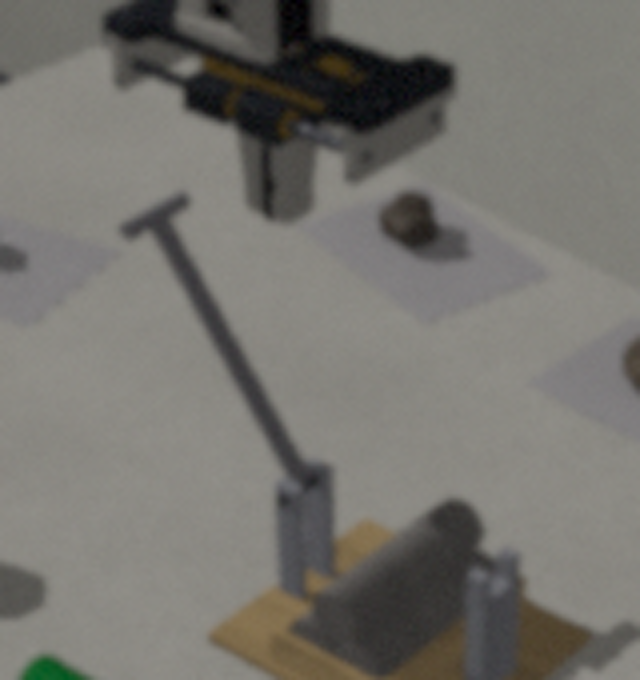

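The crop shows the fingers passed over the handle, which is still at (155,215). The tip was too high at the start. I'll go back over and come in lower.

```bash
python3 -m inch '1 -.01 -.1 -.15 0 0 0;1 -.01 -.25 -.15 0 0 0;1 -.01 -.4 -.15 0 0 0;1 -.01 -.48 -.15 0 0 0;1 -.01 -.48 0 0 0 0;1 -.01 -.48 .15 0 0 0;1 -.01 -.48 .18 0 0 0;1 -.01 -.48 .18 0 0 0;1 -.01 -.48 .18 0 0 0'; python3 - <<'E'
from h import *
from station import arm
s=arm.get_state();print(inrk(s["eef_pos"]),s["ee_rot"],s["force"])
f=arm.grab_frame("side");P=cloud(f).reshape(-1,3);crop(f,180,100,380,270,4,"pics/s11.png")
r=np.array([inrk(q) for q in P]);m=(abs(r[:,0])<.012)&(r[:,2]>.1)&(r[:,2]<.2)&(r[:,1]>.05)&(r[:,1]<.19);v=r[m]
k=np.polyfit(v[:,2],v[:,1],1);print(len(v),np.polyval(k,.083),"angle",np.pi/2+np.arctan(k[0]))
for u,w in((235,175),): print(inrk(cloud(f)[100+w//4,180+u//4]))
E
```

```text
t: 16.35
eef_pos: [0.513, 0.3168, 0.2135]
ee_rot: [3.141, -0.002, 0.119]
force: [0.3, 0.5, 0.3]
width: 0.0003
[0.00217661 0.23761598 0.2134876 ] [ 3.14143648e+00 -2.46250184e-03  1.18739775e-01] [0.33373348 0.49710425 0.27400095]
312 0.06967093828376779 angle 2.2371795221182462
[-0.00097701  0.18623558  0.23466912]
```

View pics/s11.png

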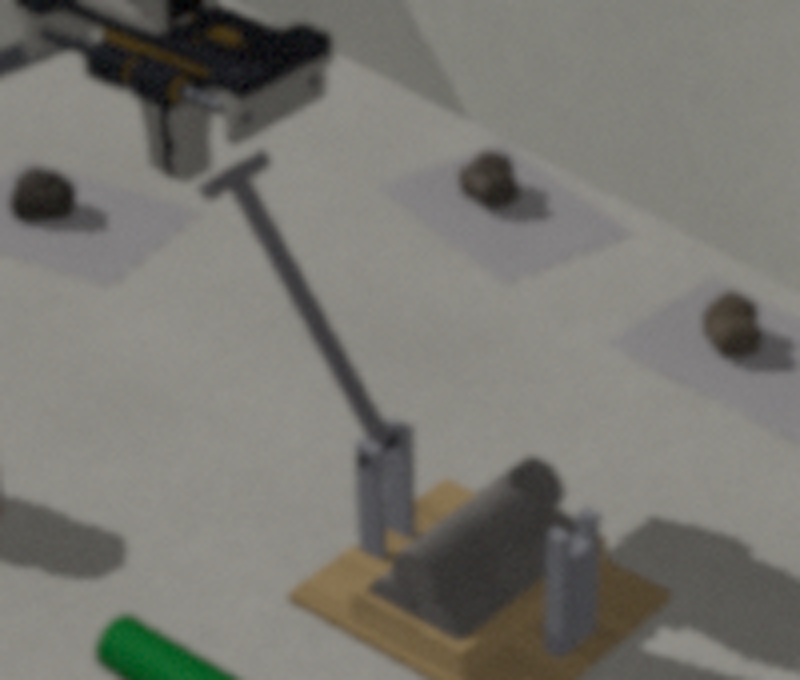

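```bash
python3 -m inch '1 -.005 0 .02 0 0 0;1 -.007 .05 .025 0 0 0;1 -.007 .08 .02 0 0 0;1 -.007 .12 0 0 0 0;1 -.007 .16 -.035 0 0 0;1 -.007 .195 -.055 0 0 0;1 -.007 .24 -.07 0 0 0;1 -.007 .29 -.09 0 0 0;1 -.007 .342 -.1 0 0 0;1 -.007 .39 -.11 0 0 0;1 -.007 .435 -.115 0 0 0;1 -.007 .435 -.115 0 0 0'; python3 - <<'E'
from h import *
from station import arm
s=arm.get_state();print(inrk(s["eef_pos"]),s["ee_rot"],s["force"])
f=arm.grab_frame("side");crop(f,200,90,360,260,4,"pics/s12.png")
E
```

```text
t: 17.6
eef_pos: [0.525, 0.1841, 0.2459]
ee_rot: [3.14, 0.001, 0.117]
force: [0.4, 0.6, -0.1]
width: 0.0007
[-0.00162433  0.10443921  0.24591957] [3.13989213e+00 7.67068106e-04 1.16690937e-01] [ 0.4449438   0.59228149 -0.12385985]
```

View pics/s12.png

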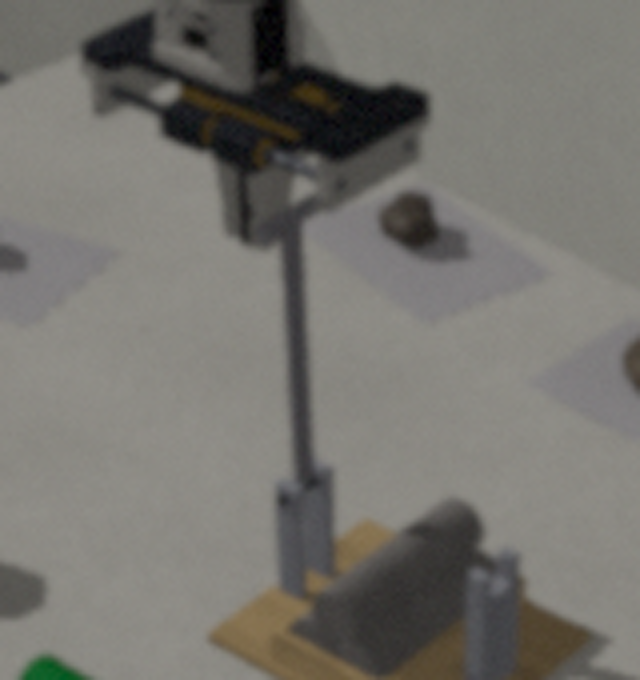

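The crop shows the bar nearly upright (290,350) with the fingers behind it. Continuing past vertical.

```bash
python3 -m inch '1 .005 .04 -.02 0 0 0;1 .005 .08 -.032 0 0 0;1 .005 .12 -.037 0 0 0;1 .005 .16 -.03 0 0 0;1 .005 .2 -.015 0 0 0;1 .005 .23 -.003 0 0 0;1 .005 .265 .01 0 0 0;1 .005 .3 .03 0 0 0;1 .005 .34 .052 0 0 0;1 .005 .39 .085 0 0 0;1 .005 .39 .085 0 0 0'; python3 - <<'E'
from h import *
from station import arm
s=arm.get_state();print(inrk(s["eef_pos"]),s["ee_rot"],s["force"])
f=arm.grab_frame("side");crop(f,200,90,400,260,4,"pics/s13.png")
E
```

```text
t: 18.75
eef_pos: [0.5395, 0.0682, 0.2186]
ee_rot: [3.14, 0.003, 0.117]
force: [0.0, -0.5, -0.7]
width: 0.0004
[-0.00099678 -0.01241354  0.21857329] [3.13972291e+00 3.11769687e-03 1.16771274e-01] [ 0.03857712 -0.51872861 -0.73199652]
```

View pics/s13.png

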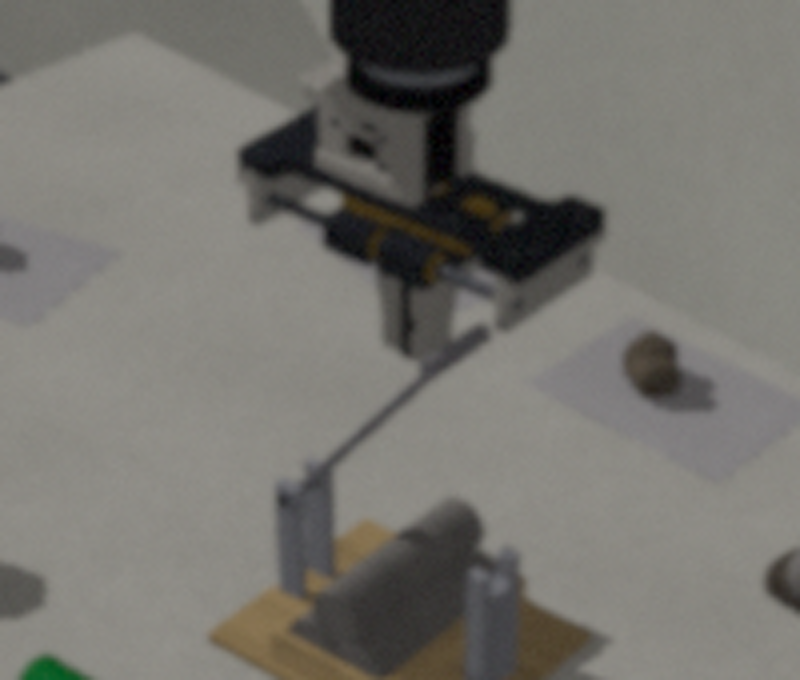

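The handle is at crop (455,350), around 0.85 rad. Now I'll go up and over it, then press down from above.

```bash
python3 -m inch '1 0 -.03 -.05 0 0 0;1 0 -.03 -.18 0 0 0;1 0 .05 -.2 0 0 0;1 0 .16 -.2 0 0 0;1 0 .16 -.2 0 0 0;1 0 .16 -.2 0 0 0'; python3 - <<'E'
from h import *
from station import arm
s=arm.get_state();print(inrk(s["eef_pos"]),s["ee_rot"],s["force"])
f=arm.grab_frame("side");crop(f,200,90,400,260,4,"pics/s14.png")
P=cloud(f).reshape(-1,3);r=np.array([inrk(q) for q in P]);m=(abs(r[:,0])<.012)&(r[:,2]>.1)&(r[:,2]<.235)&(r[:,1]>-.06)&(r[:,1]<.06);v=r[m]
k=np.polyfit(v[:,1],v[:,2],1);print(len(v),np.polyval(k,.075),"angle",np.arctan(-k[0]),np.round(np.percentile(v,[2,98],axis=0),3))
E
```

```text
t: 19.4
eef_pos: [0.5461, 0.0222, 0.2807]
ee_rot: [3.141, -0.0, 0.117]
force: [0.1, 0.4, -0.1]
width: 0.0005
[ 1.53256354e-04 -5.88249413e-02  2.80679558e-01] [ 3.14061329e+00 -1.49178155e-04  1.17109173e-01] [ 0.11541196  0.42225562 -0.11822442]
140 0.08545020818679477 angle 0.8930465645657322 [[-0.009 -0.046  0.107]
 [ 0.008  0.057  0.234]]
```

View pics/s14.png

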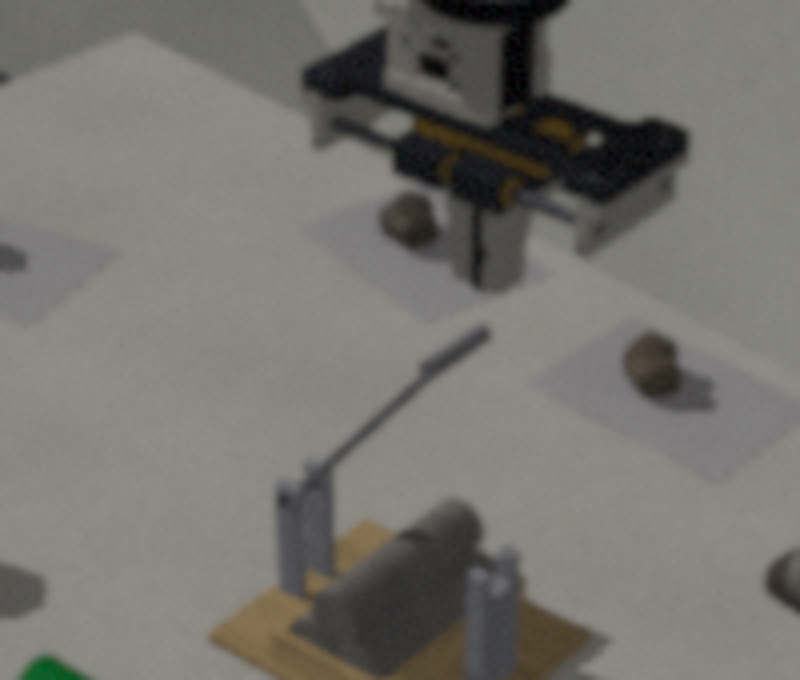

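```bash
python3 -m inch '1 0 -.03 .08 0 0 0;1 0 -.03 .14 0 0 0;1 0 -.02 .17 0 0 0;1 0 -.01 .2 0 0 0;1 0 .025 .245 0 0 0;1 0 .063 .29 0 0 0;1 0 .095 .345 0 0 0;1 0 .122 .4 0 0 0;1 0 .142 .455 0 0 0;1 0 .158 .51 0 0 0;1 0 .158 .51 0 0 0'; python3 - <<'E'
from h import *
from station import arm
s=arm.get_state();print(inrk(s["eef_pos"]),s["ee_rot"],s["force"])
f=arm.grab_frame("side");crop(f,200,90,400,260,4,"pics/s15.png")
print(rel(rk(0,-.110,.089),tooldown(.119)))
E
```

```text
t: 20.55
eef_pos: [0.5506, -0.0251, 0.1259]
ee_rot: [3.14, 0.004, 0.118]
force: [0.5, -0.6, -0.3]
width: 0.0003
[-0.001039   -0.10630954  0.12586523] [3.14028872 0.00350665 0.11769951] [ 0.49070856 -0.57057891 -0.32094196]
(array([0.0011, 0.013 , 0.1273]), array([ 0.0014,  0.0018, -0.0008]))
```

View pics/s15.png

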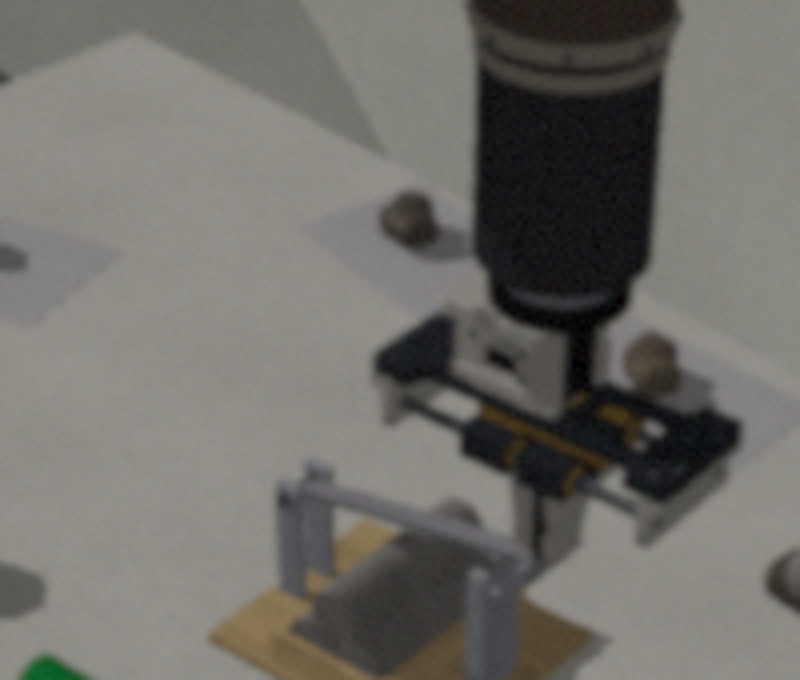

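The bar is nearly down, with its end at the prongs (510,560) and the fingers on the handle. Pressing it home gently.

```bash
python3 -m inch '1 0 .005 .04 0 0 0;1 0 .01 .08 0 0 0;1 0 .013 .11 0 0 0;1 0 .013 .12 0 0 0;1 0 .013 .12 0 0 0'; python3 -m inch '1 0 0 .004 0 0 0;1 0 0 .008 0 0 0;1 0 0 .008 0 0 0'; python3 -m inch '1 0 0 .004 0 0 0;1 0 0 .006 0 0 0;1 0 0 .006 0 0 0'
```

```text
t: 21.1
eef_pos: [0.5518, -0.0286, 0.091]
ee_rot: [3.14, 0.001, 0.118]
force: [-0.2, 0.4, 0.6]
width: 0.0003
t: 21.4
eef_pos: [0.5523, -0.0284, 0.0895]
ee_rot: [3.141, -0.0, 0.118]
force: [0.5, 0.0, 1.4]
width: 0.0002
t: 21.7
eef_pos: [0.5525, -0.0284, 0.0889]
ee_rot: [3.14, -0.001, 0.119]
force: [-3.3, 1.4, 11.6]
width: 0.0002
```

```bash
python3 -m inch '1 0 0 .003 0 0 0;1 0 0 .003 0 0 0'; python3 -m inch '1 0 0 -.05 0 0 0;1 0 0 -.2 0 0 0;1 0 0 -.4 0 0 0;1 0 0 -.6 0 0 0;1 .1 .3 -.6 0 0 0;1 .1 .6 -.6 0 0 0;1 .1 .8 -.6 0 0 0;1 .1 .8 -.6 0 0 0;1 .1 .8 -.6 0 0 0;1 .1 .8 -.6 0 0 0'; python3 - <<'E'
from h import *
from station import arm
s=arm.get_state();print(s["eef_pos"],s["force"])
for n in("side","top"):
    f=arm.grab_frame(n);np.savez(n+"8.npz",**f)
    cv2.imwrite(f"pics/{n}8.png",f["img"][:,:,::-1])
    P=cloud(f).reshape(-1,3);c,q=np.cos(RY),np.sin(RY);d=P[:,:2]-RO
    L=np.c_[c*d[:,0]+q*d[:,1],-q*d[:,0]+c*d[:,1],P[:,2]]
    m=(abs(L[:,0])<.006)&(L[:,1]>-.1)&(L[:,1]<.06)&(L[:,2]>.078)&(L[:,2]<.1);v=L[m]
    k=np.polyfit(v[:,1],v[:,2],1);print(n,len(v),"bar slope",-k[0],"top z at hinge/catch",np.polyval(k,[.075,-.07]))
    m=(abs(L[:,0])<.024)&(abs(L[:,0])>.01)&(L[:,1]>-.125)&(L[:,1]<-.095)&(L[:,2]>.07);print("handle",m.sum(),np.round(np.median(L[m],0),4))
    m=(abs(L[:,0])<.058)&(abs(L[:,0])>.015)&(abs(L[:,1])<.017)&(L[:,2]>.058)&(L[:,2]<.082);p=L[m]
    def res(x): return np.hypot(p[:,1]-x[0]-x[1]*p[:,0],p[:,2]-x[2]-x[3]*p[:,0])-.018
    r=least_squares(res,[0,0,.057,0],loss="soft_l1",f_scale=.0015)
    m=(abs(L[:,0])<.09)&(abs(L[:,1])<.013)&(L[:,2]>.064)&(L[:,2]<.08)
    print(" core",len(p),np.round(r.x,4),np.round(np.percentile(L[m,0],[1.5,98.5]),4))
    if n=="side": crop(f,220,170,370,280,5,"pics/s16.png")
    else: crop(f,230,170,350,290,5,"pics/t16.png")
E
```

```text
t: 21.9
eef_pos: [0.5526, -0.0284, 0.0887]
ee_rot: [3.14, -0.002, 0.119]
force: [-6.8, 1.2, 16.6]
width: 0.0005
t: 22.9
eef_pos: [0.6102, -0.2679, 0.2659]
ee_rot: [3.14, 0.001, 0.114]
force: [-0.1, 0.6, -0.1]
width: 0.0006
[ 0.61022717 -0.267915    0.26586869] [-0.08232666  0.59073546 -0.09666247]
side 242 bar slope -0.003911073728089832 top z at hinge/catch [0.08756836 0.08700125]
handle 57 [-0.0115 -0.1138  0.0889]
 core 319 [0.0004 0.007  0.0583 0.0044] [-0.0599  0.0599]
top 383 bar slope -0.002298638385401469 top z at hinge/catch [0.08649667 0.08616337]
handle 577 [-0.0114 -0.1132  0.7017]
 core 539 [-0.0021 -0.0128  0.0567  0.0053] [-0.0592  0.0577]
```

View pics/s16.png

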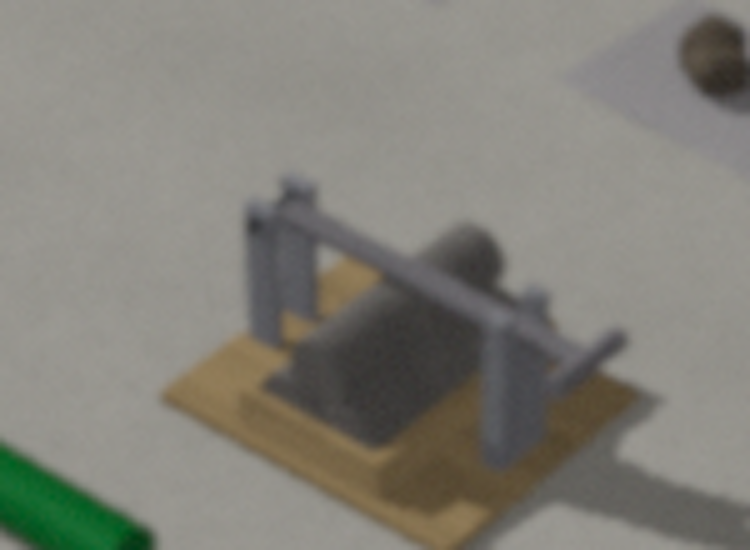

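View pics/top8.png

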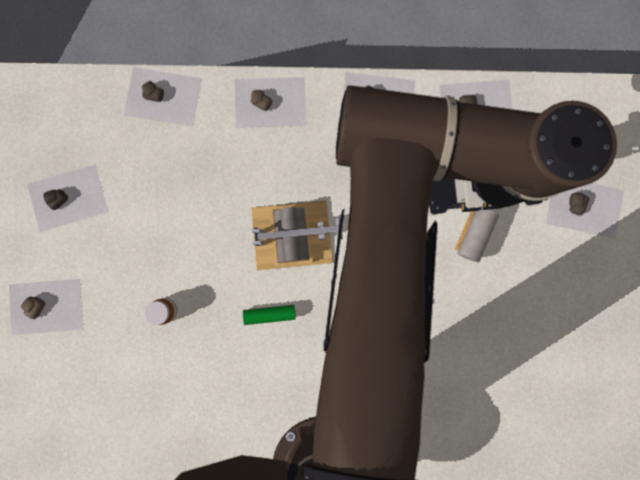

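The side crop shows the keeper bar lying between the prongs at (515,320), with the core under it at (400,320). The bar is level at 86–87.5 mm top (86 expected), and the robot touches nothing. Handing in.

```bash
python3 -c "
from station import arm
s=arm.get_state();print(s['t'],s['force'],s['qd'].round(3));print(arm.job_done())"
```

```text
23.0 [-1.03490706 -0.02894823  0.48628336] [ 0.037 -0.021 -0.017 -0.003  0.002 -0.006]
the job is handed in; nothing more can be done
None
```

I handed the job in at about 23 s. The thin core (core_c) lies in the groove on the pair, and the keeper is closed in its catch.

**What I did**
- I first nudged the keeper further open, from 1.91 to about 2.23 rad, so the gripper body would clear it.
- I gripped core_c by its middle, lowered it into the groove until it touched (peak load about 10 N), released it and lifted away.
- I then swung the keeper over and pressed its handle home until the force rose to 16.6 N with the fingertips at 88.7 mm (89 mm expected).
- My first swing passed over the handle without touching it. The second, made lower, worked.

**Last checks**
- **Core:** with the keeper still open, the top camera put its axis at 56.9 mm, level, in line with the pair and with its ends within about 1 mm of theirs. After closing, it read 56.7 mm at the same place.
- **Keeper:** both cameras showed the bar level, with its top at 86–87.5 mm (86 mm expected), lying between the prongs.
- **Robot:** it was clear of everything at hand-in.
- **Bystanders:** the jar and thick core looked undisturbed in the last top view. The stone was hidden behind the arm there, but it had not moved in an earlier view and I never went near it.

**Disagreements**
- The side camera read heights about 1–2 mm higher than the top camera.
- After closing, the cylinder fits, partly hidden by the bar, showed small angles (up to 0.013 rad) that differed in sign between the cameras. I took these as noise.

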